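# Put the rim lock away and pin the drawer shut

### The job

Put the rim lock away in the small wooden chest: pull the drawer well open, lay the lock down on the drawer's floor (keep hold of it until it is there, do not drop it in), and push the drawer fully shut. Then take the locking pin from its wooden block and push it down through the strap on the chest and the lug of the drawer beneath it until its collar sits on the strap. Do not disturb the lock case, the padlock and the big nut that lie about.

Things in the scene. Friction and masses are not known exactly. Their poses are not given: they have to be found in the camera images.
- chest: Fixed low wooden chest with one drawer, 200 deep (x) x 280 wide (y) x 98 high. Origin: under the middle of its carcass, on the bench. Its own -x points out of its face to the robot (the drawer opens that way), y to its left as seen from the robot, z up. The face of the carcass is at x = -100; the drawer front, 15 thick, covers it. Top at z = 98, with a flat steel strap (5 thick, 32 wide, top at z = 103) at y = +90 that overhangs forward to x = -146.
- drawer (a joint): The drawer's slide: 0 when fully shut, positive when pulled out, at most 0.16 m. It may start a little ajar. It runs freely (about 1.5 N of friction) and stays where it is left.
- drawer_handle (a point): Middle of the drawer's steel bow handle, moves with the drawer: a round bar of 10 diameter, 100 long, along the chest's y, 55 in front of the drawer front, 71 above the bench (27 below the chest's top), 45 right of the chest's middle. Site axes are the chest's axes.
- drawer_floor (a point): Point on the inner floor of the drawer (21 above the bench), 70 behind the back of the drawer front and 10 right of the middle; moves with the drawer; axes are the chest's. The inner space is 158 in x, 238 in y; side walls of the box stand 44 above the floor, the drawer front 75 above it. With the drawer open by d the inner floor is free of the chest's top from the front panel back to d behind it.
- rim_lock: Loose zinc rim lock lying flat, about 0.38 kg: a bar 28 wide (x) x 140 long (y from -56 to +84) x 24 high, with a 24 diameter knob on top at y = +44 up to z = 37 and a narrower bolt, 12 wide, at the -y end to y = -84. Origin: on its underside, at the middle of its whole 169 length. Grip the plain bar across x near the origin.
- pin_block: Fixed wooden holder block 60 x 60 x 50 high, with one upright hole, 13 wide and 44 deep, in the middle of its top. Origin: centre of its underside.
- lock_pin: Loose steel locking pin, 0.07 kg, standing upright in the block with its collar resting on the block top. Origin: its tip (lower end); z points up along it. Shank 10 diameter and 40 long with a tapered tip; then a collar 22 diameter, 5 thick (z = 40 to 45); then a round grip 18 diameter, 33 tall (z = 45 to 78) by which to hold it.
- lug_hole (a point): Centre of the hole in the chest's steel strap, at the strap's top face, 103 above the bench; z up. The hole is 13 wide and goes through the strap, which is 5 thick. The drawer's lug, also 5 thick with a 13 hole, lies 2 below it when the drawer is shut; below that is free space down to the bench.
- drawer_lug_hole (a point): Centre of the hole in the drawer's lug, at its top face, 96 above the bench; moves with the drawer; exactly below lug_hole when the drawer is fully shut.
- lock_case: Bystander: loose mortise lock case, 74 x 78 x 16, flat with a brass face plate; origin under its middle.
- padlock: Bystander: loose brass padlock, 59 x 38 x 13; origin under its middle.
- big_nut: Bystander: loose steel hexagon nut, 35 x 30 x 16; origin under its middle.

How it is judged:
On the way, in this order (a step that is already met when the one before it is completed fails the run):
1. the drawer is pulled open by at least 110 mm (value of joint drawer above 0.11 m), for 0.1 s.
2. the rim lock, still held by the fingers, is down in the open drawer, within 25 mm of its floor (value of joint drawer above 0.09 m and contact force between the fingers and rim_lock above 0.5 N and x of rim_lock in the frame of drawer_floor between -0.07 and 0.1 m and y of rim_lock in the frame of drawer_floor between -0.11 and 0.13 m and z of rim_lock in the frame of drawer_floor below 0.025 m), for 0.05 s.
3. the drawer is fully shut (within 4 mm) with the rim lock inside (value of joint drawer below 0.004 m and z of rim_lock in the frame of drawer_floor below 0.025 m and horizontal distance between rim_lock and drawer_floor below 0.16 m), for 0.1 s.
At the end, for the whole second after the job is handed in: The drawer is shut within 4 mm with the rim lock lying on its floor, and the pin stands upright (within 7 degrees) through the strap and the drawer's lug, its collar within 4 mm of the strap; all at rest (value of joint drawer below 0.004 m and x of rim_lock in the frame of drawer_floor between -0.07 and 0.1 m and y of rim_lock in the frame of drawer_floor between -0.11 and 0.13 m and z of rim_lock in the frame of drawer_floor between -0.005 and 0.02 m and z of lock_pin in the frame of lug_hole below -0.036 m and horizontal distance between lock_pin and lug_hole below 0.006 m and horizontal distance between lock_pin and drawer_lug_hole below 0.007 m and angle between lock_pin's own z axis and vertical below 0.12 rad and linear speed of each of lock_pin, rim_lock below 0.02 m/s); the robot touches nothing.
It fails at once if the lock case, the padlock or the big nut is moved by more than 25 mm (distance of any of lock_case, padlock, big_nut from where it was at the start of the episode above 0.025 m).
It also fails if it takes over 72 s, if anything falls off the work surface, if the arm or the gripper's body presses on something with over 40 N, if the wrist force passes 120 N, or if a joint passes its speed limit or range.

### The arm

A 6-joint arm with a two-finger parallel gripper is mounted at the origin on a cart in front of the work surface, level with it; the furniture and walls round the work are solid. World frame = base frame: x ahead of the robot, y to its left, z up, the work surface at z = 0. Lengths are in m, angles in rad, forces in N, time in s.
With the tool pointing down it reaches from about 0.425 to 1.125 m from the base axis. Payload 14.9 kg.
Tool frame: the origin (TCP) lies on the mounting face of the last link; the fingertips stand robot.finger_overhang ahead of it and the grasp point (between the pads) lies 172 mm ahead of it (robot.finger_overhang is the distance from the TCP to the fingertips, in m); z points along the fingers, y is the direction in which the jaws open and shut (so a half turn about z gives the same grasp; the last joint's range is limited). The gripper opens to 91 mm and grips with 3 to 60 N. Pads are 32 mm wide; open, the fingers measure 118 mm over their backs; the gripper's body (76 mm by 178 mm) begins 60 mm behind the grasp point.
Start: joints at [1.15, 0.379, 1.734, -0, 1.028, -0.033], TCP at [0.265, 0.648, 0.405] pointing down, gripper open.
Joint ranges: [-2.77, 2.77], [-0.74, 2.19], [0, 2.66], [-1.06, 4.2], [0.31, 2.87], [-3.08, 3.08]. Speed limits (rad/s): [1.89, 1.89, 2.39, 3.14, 3.14, 3.14].

### API

Orientations are given as a unit quaternion [x, y, z, w].
In Python, from rig import sense, cams, robot gives the robot as it stands.
- The arm moves only by the tool send_rows, never from a script. Its arguments are lists of equal length, an entry for each row: "dr": the turn, a rotation vector about the tool's x, y, z in rad, a list of three; "travel": the shift along the tool's x, y, z in m, a list of three; "fingers": the finger opening in m, from 0 to 0.0912. A call has 1 to 10 rows; each row shifts and turns the commanded pose from where the row before left it, along the tool's axes as they then stand; what a row does not reach is not made up. A row lasts 1/10 s, in which the tool goes at most 50 mm and 8.59 degrees, less where a joint would pass 70% of its speed; a pose out of reach is approached as far as the arm can. A call is refused whole if a number of a shift passes 0.05 or a number of a turn 0.15, either way. A call with a gripper value outside its range is refused whole. The fingers move at their own pace and stop on an object; the grip force is fixed at half the most. Time passes only in rows, so rows that do not move let the fingers close. It gives the time, the measured TCP pose, the force and the opening at its end, in the units of the state.
- sense(): the state, without advancing time (a new reading comes with each control period).
- cams.capture(name): name is "side" or "top"; returns a dict with "pixels" (480x640x3 uint8, blue, green, red), "fx", "fy", "cx", "cy" (pixels), "R" (3x3) and "t" (3): a world point X has camera coordinates R X + t. Camera axes: x right, y down, z forward; pixel columns grow to the right and rows downward; lengths in m; the calibration is good to about 2 mm. A picture is of the moment at which its call begins. There is no depth.
- robot.close_job(): hands the job in, once; it reports no verdict.
The state is a dict: "clock": time; "joint_positions": joint angles; "dq": joint speeds; "joint_torque": joint torques, N m; "tcp_pos": TCP position; "orientation": TCP orientation; "force": force on the tool from outside, world axes, zero at the start; "moment": the same for the moment, N m; "width": finger opening in m.
Only numpy, scipy, OpenCV 4.12 (cv2) and the standard library are available. Lean on these libraries where they do the work, as an engineer would, in place of code of your own. Each camera call takes 0.05 s, during which the arm holds its last target.

## Working session

There is one attempt and no reset: what is moved stays moved. The work goes in short steps, Python scripts to look and compute and a tool call to move; the robot and the scene stay as the last step left them, time stands still between calls to the robot, and variables do not carry over. Pictures are saved under pics/ and viewed, and the job is handed in when it is done.

Besides the shell and the picture viewer there is one more tool, called by a JSON object that holds its "op" and its "data", one argument or row to a line. send_rows: Moves the arm, as the interface text tells. Its arguments: {"type":"object","properties":{"dr":{"type":"array"},"travel":{"type":"array"},"fingers":{"type":"array"}},"required":["dr","travel","fingers"]}

```bash
ls; mkdir -p pics; python3 - <<'E'
from rig import sense,cams,robot
import cv2
print(sense()); print(robot.finger_overhang)
for n in("side","top"):
    c=cams.capture(n); cv2.imwrite(f"pics/{n}0.png",c["pixels"]); print(n,c["fx"],c["fy"],c["cx"],c["cy"],c["R"],c["t"])
E
```

```text
pics
{'clock': 0.0, 'joint_positions': array([ 1.14968307e+00,  3.79406347e-01,  1.73477242e+00, -1.21412167e-05,
        1.02846978e+00, -3.32782249e-02]), 'dq': array([ 0.00088329,  0.00171245,  0.00021713, -0.00170667,  0.00148715,
       -0.00022777]), 'joint_torque': array([-1.20094850e-03, -7.63694787e+01, -4.34373736e+01,  6.51876046e-02,
        4.23374400e-02, -5.80949450e-05]), 'tcp_pos': array([0.26464658, 0.64784704, 0.40409383]), 'orientation': array([ 1.92701348e-01,  9.81257312e-01, -5.15549963e-04, -1.13853620e-04]), 'force': array([-0.03941986,  0.0250243 ,  0.09728242]), 'moment': array([ 0.03687436,  0.01000784, -0.02305394]), 'width': 0.09127174479535288}
0.1908
side 618.0459132877561 618.0459132877561 317.36749352087344 234.74809723777264 [[-0.90307902 -0.42878164  0.02438431]
 [-0.22125312  0.41582745 -0.88211937]
 [ 0.36809693 -0.8020186  -0.47039432]] [0.58671055 0.20438071 1.14570396]
top 576.5525892788713 576.5525892788713 315.5893772362787 235.17688429919042 [[ 0.02966134 -0.99947845  0.01276842]
 [-0.99705935 -0.03048773 -0.07030752]
 [ 0.07066013 -0.01064546 -0.99744364]] [-0.01052311  0.62143531  1.44505461]
```

View pics/side0.png

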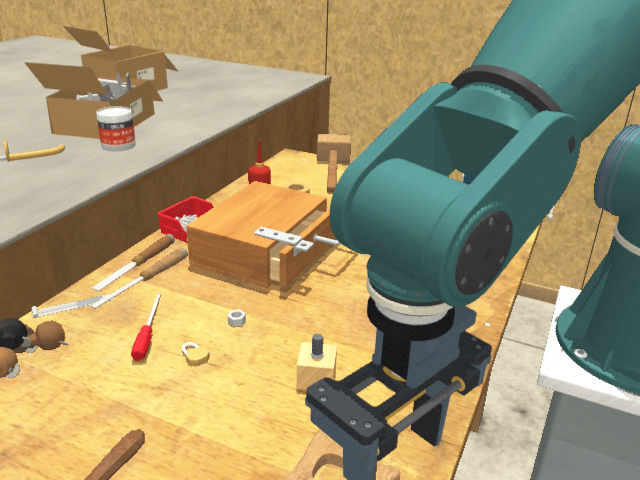

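View pics/top0.png

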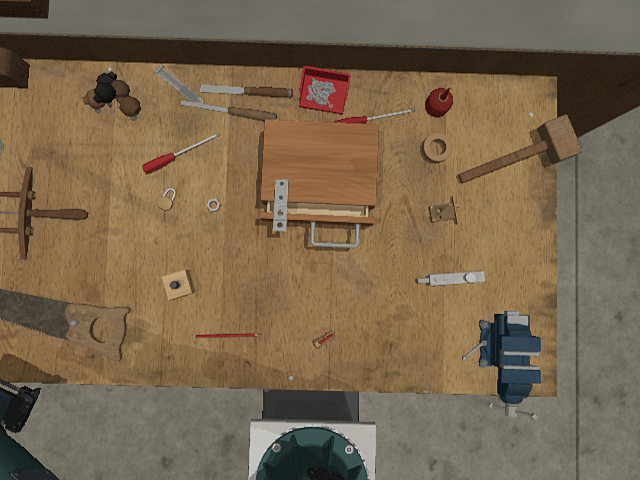

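```bash
cat > h.py <<'E'
import numpy as np,cv2
from rig import sense,cams,robot
def back(c,u,v,z):
    d=np.array([(u-c["cx"])/c["fx"],(v-c["cy"])/c["fy"],1.])
    R,t=np.array(c["R"]),np.array(c["t"]); o=-R.T@t; w=R.T@d
    return o+w*(z-o[2])/w[2]
def proj(c,X):
    p=np.array(c["R"])@np.array(X)+np.array(c["t"]); return np.array([c["fx"]*p[0]/p[2]+c["cx"],c["fy"]*p[1]/p[2]+c["cy"]])
def crop(c,u0,v0,u1,v1,s,fn):
    cv2.imwrite(fn,cv2.resize(c["pixels"][v0:v1,u0:u1],None,fx=s,fy=s,interpolation=cv2.INTER_CUBIC))
E
python3 - <<'E'
from h import *
c=cams.capture("top")
np.save("top.npy",c,allow_pickle=True)
crop(c,245,110,395,255,5,"pics/t1.png")
crop(c,405,255,505,300,8,"pics/t2.png")
crop(c,150,260,210,310,10,"pics/t3.png")
E
```

```text
(no output)
```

View pics/t1.png

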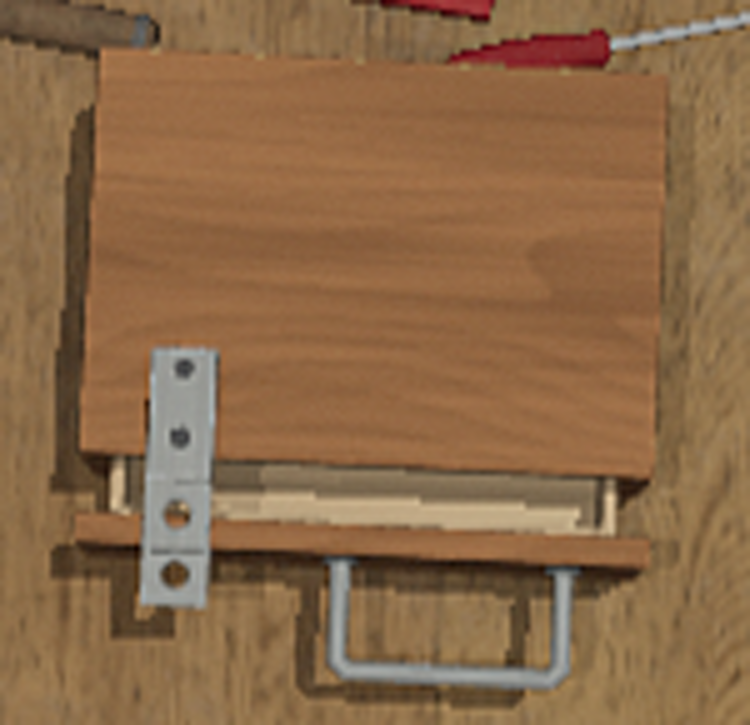

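View pics/t2.png

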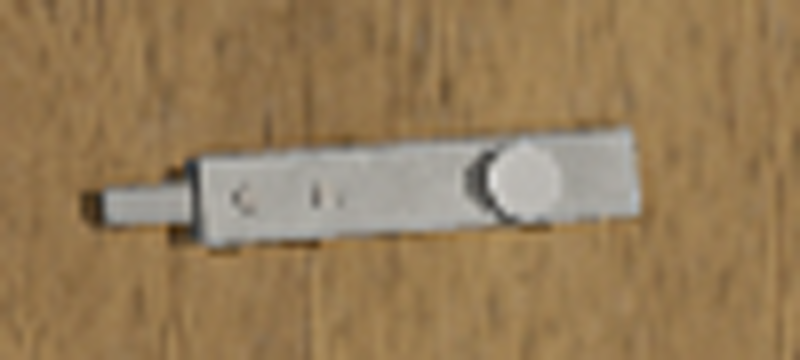

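View pics/t3.png

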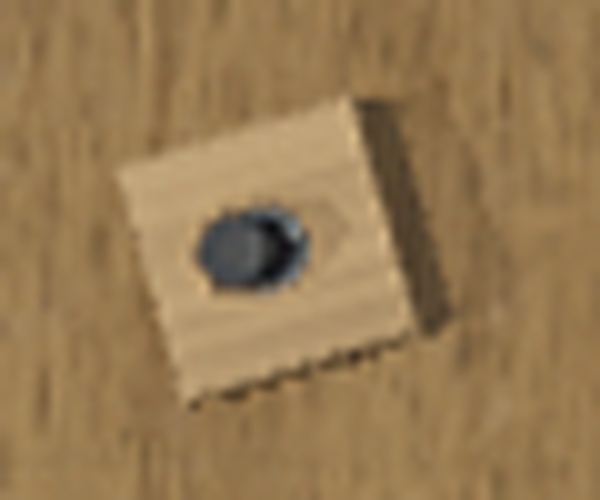

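```bash
python3 - <<'E'
from h import *
np.set_printoptions(precision=4,suppress=True)
c=np.load("top.npy",allow_pickle=True).item()
def P(u0,v0,s,x,y,z): return back(c,u0+(x+.5)/s-.5,v0+(y+.5)/s-.5,z)
ch=np.array([P(245,110,5,*p,.098) for p in[(103,48),(667,77),(650,478),(80,453)]])
print(ch, [np.linalg.norm(ch[i]-ch[(i+1)%4]) for i in range(4)])
# fit: chest local corners BL(+x,+y),(+x,-y),(-x,-y),(-x,+y)
L=np.array([[.1,.14],[.1,-.14],[-.1,-.14],[-.1,.14]])
def fit(L,W):
    lc,wc=L.mean(0),W.mean(0); A=(L-lc);B=W-wc
    th=np.arctan2((A[:,0]*B[:,1]-A[:,1]*B[:,0]).sum(),(A*B).sum()); R=np.array([[np.cos(th),-np.sin(th)],[np.sin(th),np.cos(th)]])
    o=wc-R@lc; print("th",th,np.degrees(th),"o",o,"res",W-(L@R.T+o)); return th,R,o
th,R,o=fit(L,ch[:,:2])
sh=P(245,110,5,178,513,.103); lg=P(245,110,5,174,573,.096)
print("strap hole",sh,R.T@(sh[:2]-o)," lug",lg,R.T@(lg[:2]-o))
for p in[(338,668),(555,678),(450,672)]:
    h=P(245,110,5,*p,.074); print("handle",h,R.T@(h[:2]-o))
print("lock")
q=np.array([P(405,255,8,*p,.024) for p in[(197,160),(634,128),(640,214),(207,245)]]); print(q,[np.linalg.norm(q[i]-q[(i+1)%4]) for i in range(4)])
k=P(405,255,8,528,180,.037);b=P(405,255,8,103,206,.018);print("knob",k,"bolt",b,"knob-bolt",np.linalg.norm((k-b)[:2]))
d=(k-b)[:2];print("axis",np.degrees(np.arctan2(*d[::-1])))
q=np.array([P(150,260,10,*p,.05) for p in[(118,172),(350,98),(415,328),(190,405)]]); print(q.mean(0),[np.linalg.norm(q[i]-q[(i+1)%4]) for i in range(4)])
print("pin",P(150,260,10,235,248,.088))
E
```

```text
[[ 0.8964  0.1405  0.098 ]
 [ 0.8911 -0.1357  0.098 ]
 [ 0.6933 -0.1318  0.098 ]
 [ 0.6968  0.1445  0.098 ]] [np.float64(0.2763221911418168), np.float64(0.19784072067043715), np.float64(0.27637729478259254), np.float64(0.19957674233730915)]
th -0.017266127290188966 -0.9892762222634806 o [0.7944 0.0044] res [[-0.0004 -0.0021]
 [-0.0009  0.0016]
 [ 0.0013  0.002 ]
 [ 0.     -0.0016]]
strap hole [0.6686 0.0959 0.103 ] [-0.1274  0.0893]  lug [0.6401 0.0972 0.096 ] [-0.1558  0.0902]
handle [0.5978 0.0165 0.074 ] [-0.1967  0.0087]
handle [ 0.5961 -0.0901  0.074 ] [-0.1966 -0.0979]
handle [ 0.5975 -0.0385  0.074 ] [-0.1961 -0.0463]
lock
[[ 0.5301 -0.2826  0.024 ]
 [ 0.5443 -0.4215  0.024 ]
 [ 0.5172 -0.4236  0.024 ]
 [ 0.5033 -0.2862  0.024 ]] [np.float64(0.139581503567214), np.float64(0.02724577630092938), np.float64(0.13810707356662405), np.float64(0.026983736912274778)]
knob [ 0.5268 -0.3842  0.037 ] bolt [ 0.5147 -0.2542  0.018 ] knob-bolt 0.1306362751968189
axis -84.66604940690323
[0.4865 0.349  0.05  ] [np.float64(0.059822098860099635), np.float64(0.05921659984801944), np.float64(0.05824703642257861), np.float64(0.06035419078196401)]
pin [0.4877 0.3484 0.088 ]
```

```bash
cat >> h.py <<'E'
from scipy.spatial.transform import Rotation as Ro
np.set_printoptions(precision=4,suppress=True)
def down(yawdeg): # tool y at world angle yaw, z down
    y=np.array([np.cos(np.radians(yawdeg)),np.sin(np.radians(yawdeg)),0]);z=np.array([0,0,-1.]);return Ro.from_matrix(np.c_[np.cross(y,z),y,z])
def go(x,y,zg,yaw):
    s=sense();R=Ro.from_quat(s["orientation"]);T=down(yaw)
    p=np.array(s["tcp_pos"]);w=np.array([x,y,zg+.172])-p
    print("t",s["clock"],"p",p-[0,0,.172],"w",s["width"],"F",s["force"],"q",s["joint_positions"])
    print("shift in present tool axes",R.inv().apply(w),"world",w)
    print("shift in target tool axes",T.inv().apply(w),"rot",(R.inv()*T).as_rotvec())
E
python3 - <<'E'
from h import *
go(.5972,-.040,.18,-1)
E
```

```text
t 0.15 p [0.2647 0.6479 0.2323] w 0.09144975024169404 F [-0.2046 -0.1371  0.7612] q [ 1.1497  0.3793  1.7346  0.      1.0285 -0.0334]
shift in present tool axes [-0.568  -0.511   0.0527] world [ 0.3325 -0.6879 -0.0523]
shift in target tool axes [-0.682   0.3445  0.0523] rot [-0.0007  0.0005  1.2005]
```

{"op": "send_rows", "data": {
  "dr": [
    [0,0,0],
    [0,0,0],
    [0,0,0],
    [0,0,0],
    [0,0,0],
    [0,0,0],
    [0,0,0],
    [0,0,0],
    [0,0,0],
    [0,0,0]
  ],
  "travel": [
    [-0.0355,-0.032,0],
    [-0.0355,-0.032,0],
    [-0.0355,-0.032,0],
    [-0.0355,-0.032,0],
    [-0.0355,-0.032,0],
    [-0.0355,-0.032,0],
    [-0.0355,-0.032,0],
    [-0.0355,-0.032,0],
    [-0.0355,-0.032,0],
    [-0.0355,-0.032,0]
  ],
  "fingers": [0.045,0.045,0.045,0.045,0.045,0.045,0.045,0.045,0.045,0.045]
}}

```text
clock: 1.15
tcp_pos: [0.4727, 0.2157, 0.4048]
orientation: [0.193, 0.981, 0.0, 0.0]
force: [0.5, 0.2, -0.2]
width: 0.045
```

{"op": "send_rows", "data": {
  "dr": [
    [0,0,0.0],
    [0,0,0.0],
    [0,0,0.0],
    [0,0,0.0],
    [0,0,0.0],
    [0,0,0.0],
    [0,0,0.15],
    [0,0,0.15],
    [0,0,0.15],
    [0,0,0.15]
  ],
  "travel": [
    [-0.0355,-0.032,0],
    [-0.0355,-0.032,0],
    [-0.0355,-0.032,0],
    [-0.0355,-0.032,0],
    [-0.0355,-0.032,0],
    [-0.0355,-0.032,0],
    [0,0,0.01],
    [0,0,0.01],
    [0,0,0.01],
    [0,0,0.01]
  ],
  "fingers": [0.045,0.045,0.045,0.045,0.045,0.045,0.045,0.045,0.045,0.045]
}}

```text
clock: 2.15
tcp_pos: [0.5968, -0.0409, 0.3641]
orientation: [0.477, 0.879, -0.0, -0.0]
force: [1.0, 0.1, -0.0]
width: 0.045
```

{"op": "send_rows", "data": {
  "dr": [
    [0,0,0.15],
    [0,0,0.15],
    [0,0,0.15],
    [0,0,0.15],
    [0,0,0]
  ],
  "travel": [
    [0,0,0.01],
    [0,0,0],
    [0,0,0],
    [0,0,0],
    [0,0,0]
  ],
  "fingers": [0.045,0.045,0.045,0.045,0.045]
}}

```text
clock: 2.65
tcp_pos: [0.5968, -0.0407, 0.3546]
orientation: [0.714, 0.7, -0.0, -0.0]
force: [-0.2, -1.2, 0.7]
width: 0.0451
```

```bash
python3 - <<'E'
from h import *
go(.5972,-.040,.071,-1)
c=cams.capture("side");cv2.imwrite("pics/s1.png",c["pixels"])
E
```

```text
t 2.65 p [ 0.5968 -0.0407  0.1826] w 0.04508685888709037 F [-0.2411 -1.1942  0.669 ] q [-0.1071  0.2872  1.9679 -0.      0.8868 -0.0875]
shift in present tool axes [0.0007 0.0004 0.1116] world [ 0.0004  0.0007 -0.1116]
shift in target tool axes [0.0007 0.0003 0.1116] rot [-0.0003 -0.     -0.0021]
```

View pics/s1.png

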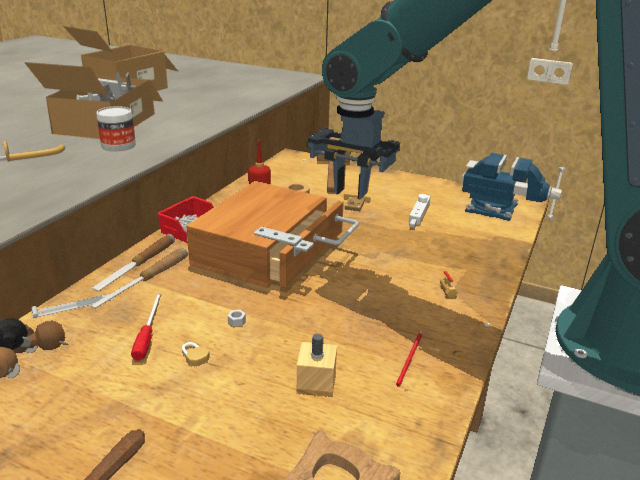

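```bash
python3 - <<'E'
from h import *
c=cams.capture("side");np.save("side.npy",c,allow_pickle=True)
for n,p in dict(hole=(.6686,.0959,.103),lug=(.6401,.0972,.096),pin=(.4877,.3484,.088),hand=(.5975,-.04,.074),tip=(.5968,-.0407,.164),knob=(.5268,-.3842,.037)).items(): print(n,proj(c,p))
crop(c,240,215,340,290,8,"pics/s2.png")
crop(c,285,320,345,400,7,"pics/s3.png")
E
```

```text
hole [290.1867 237.4178]
lug [302.2937 243.8314]
pin [316.7751 335.4927]
hand [347.3315 230.3367]
tip [349.7481 192.9854]
knob [422.2266 195.105 ]
```

View pics/s2.png

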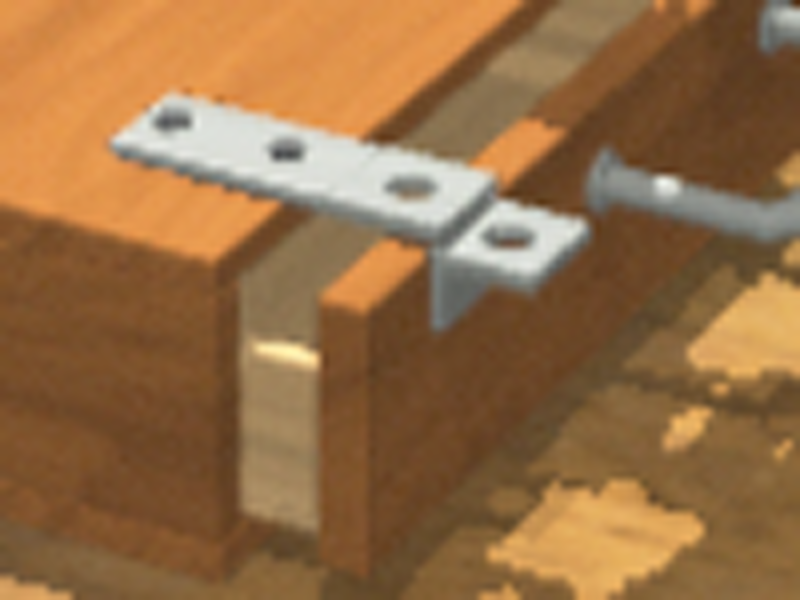

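View pics/s3.png

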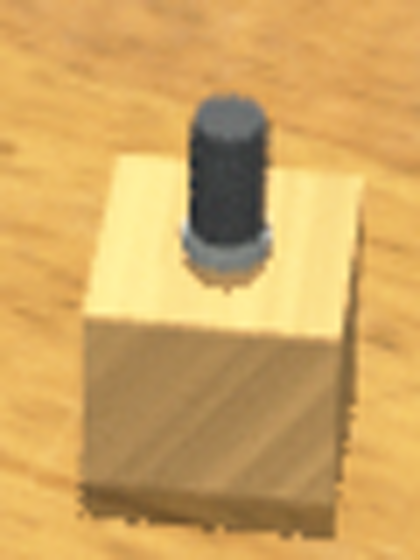

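{"op": "send_rows", "data": {
  "dr": [
    [0,0,0],
    [0,0,0],
    [0,0,0],
    [0,0,0],
    [0,0,0],
    [0,0,0]
  ],
  "travel": [
    [0,0,0.04],
    [0,0,0.04],
    [0,0,0.03],
    [0,0,0],
    [0,0,0],
    [0,0,0]
  ],
  "fingers": [0.045,0.045,0.045,0.045,0.045,0.045]
}}

```text
clock: 3.35
tcp_pos: [0.5977, -0.0408, 0.2466]
orientation: [0.713, 0.702, 0.001, 0.001]
force: [-0.1, 0.1, 0.2]
width: 0.0452
```

{"op": "send_rows", "data": {
  "dr": [
    [0,0,0],
    [0,0,0],
    [0,0,0],
    [0,0,0],
    [0,0,0],
    [0,0,0],
    [0,0,0]
  ],
  "travel": [
    [0,0,0],
    [0,0,0],
    [0,0,0],
    [0,0,0],
    [0,0,0],
    [0,0,0],
    [0,0,0]
  ],
  "fingers": [0.0,0,0,0,0,0,0]
}}

```text
clock: 4.05
tcp_pos: [0.597, -0.0407, 0.2449]
orientation: [0.713, 0.701, -0.0, 0.0]
force: [-1.7, 0.1, 4.4]
width: 0.0091
```

{"op": "send_rows", "data": {
  "dr": [
    [0,0,0],
    [0,0,0],
    [0,0,0],
    [0,0,0],
    [0,0,0],
    [0,0,0],
    [0,0,0],
    [0,0,0],
    [0,0,0]
  ],
  "travel": [
    [0,-0.01,0],
    [0,-0.02,0],
    [0,-0.02,0],
    [0,-0.02,0],
    [0,-0.02,0],
    [0,-0.02,0],
    [0,-0.01,0],
    [0,0,0],
    [0,0,0]
  ],
  "fingers": [0,0,0,0,0,0,0,0,0]
}}

```text
clock: 4.95
tcp_pos: [0.4763, -0.0387, 0.2448]
orientation: [0.713, 0.701, -0.0, -0.0]
force: [-0.9, -0.3, 5.2]
width: 0.0094
```

{"op": "send_rows", "data": {
  "dr": [
    [0,0,0],
    [0,0,0],
    [0,0,0],
    [0,0,0],
    [0,0,0],
    [0,0,0],
    [0,0,0]
  ],
  "travel": [
    [0,0,0],
    [0,0,0],
    [0,0,0],
    [0,0,-0.02],
    [0,0,-0.04],
    [0,0,-0.04],
    [0,0,-0.03]
  ],
  "fingers": [0.045,0.045,0.045,0.045,0.045,0.06,0.06]
}}

```text
clock: 5.65
tcp_pos: [0.477, -0.0387, 0.3769]
orientation: [0.713, 0.701, 0.0, 0.0]
force: [-0.0, -1.3, -1.1]
width: 0.0577
```

```bash
python3 - <<'E'
from h import *
go(.5224,-.3390,.10,5.3)
c=cams.capture("top");crop(c,245,110,395,300,4,"pics/t4.png")
c=cams.capture("side");cv2.imwrite("pics/s4.png",c["pixels"])
E
```

```text
t 5.65 p [ 0.477  -0.0387  0.2049] w 0.05765807592076058 F [-0.0003 -1.267  -1.1197] q [-0.1296  0.0642  2.1889  0.      0.8873 -0.1127]
shift in present tool axes [-0.2995  0.0503  0.1049] world [ 0.0454 -0.3003 -0.1049]
shift in target tool axes [-0.3032  0.0174  0.1049] rot [ 0.0012  0.0002 -0.1095]
```

View pics/t4.png

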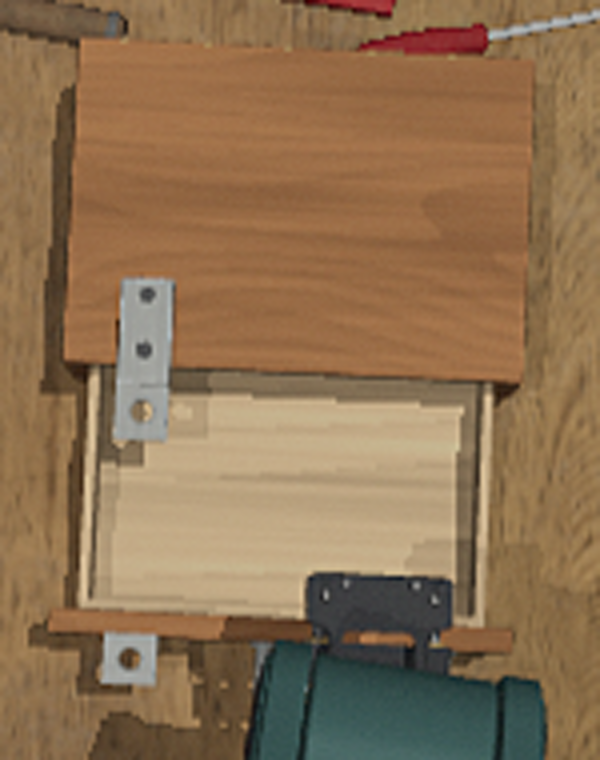

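View pics/s4.png

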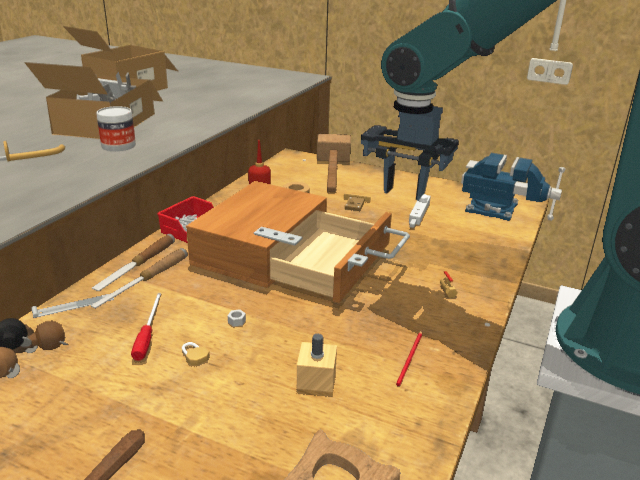

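{"op": "send_rows", "data": {
  "dr": [
    [0,0,0],
    [0,0,0],
    [0,0,0],
    [0,0,0],
    [0,0,0],
    [0,0,0],
    [0,0,0],
    [0,0,-0.11],
    [0,0,0],
    [0,0,0]
  ],
  "travel": [
    [-0.0428,0.0072,0],
    [-0.0428,0.0072,0],
    [-0.0428,0.0072,0],
    [-0.0428,0.0072,0],
    [-0.0428,0.0072,0],
    [-0.0428,0.0072,0],
    [-0.0428,0.0072,0.02],
    [0,0,0.045],
    [0,0,0.04],
    [0,0,0]
  ],
  "fingers": [0.06,0.06,0.06,0.06,0.06,0.06,0.06,0.06,0.06,0.06]
}}

```text
clock: 6.75
tcp_pos: [0.5203, -0.3381, 0.2638]
orientation: [0.674, 0.739, -0.001, -0.005]
force: [0.0, 0.7, 1.3]
width: 0.0601
```

```bash
python3 - <<'E'
from h import *
go(.5224,-.3390,.0245,5.3)
c=cams.capture("side");crop(c,360,130,470,240,5,"pics/s5.png")
E
```

```text
t 6.75 p [ 0.5203 -0.3381  0.0918] w 0.06012811866374164 F [0.0036 0.6768 1.2706] q [-0.6138  0.4532  1.9421 -0.      0.7555 -0.7062]
shift in present tool axes [-0.0015  0.0025  0.0673] world [ 0.0021 -0.0009 -0.0673]
shift in target tool axes [-0.0011  0.0021  0.0673] rot [-0.0071 -0.006  -0.0001]
```

View pics/s5.png

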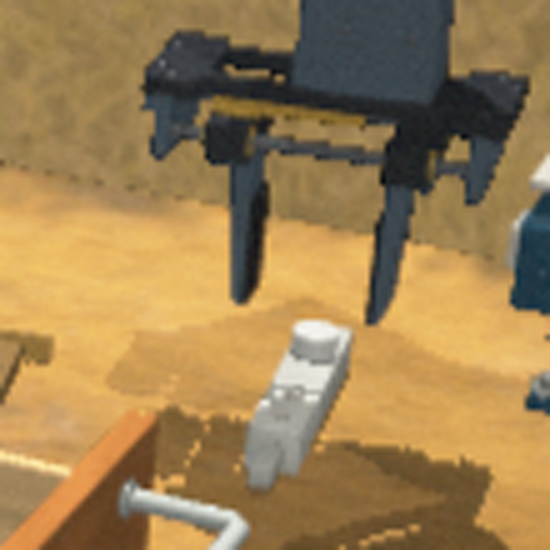

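{"op": "send_rows", "data": {
  "dr": [
    [0,0,0],
    [0,0,0],
    [0,0,0],
    [0,0,0],
    [0,0,0]
  ],
  "travel": [
    [0,0.001,0.03],
    [0,0,0.02],
    [0,0,0.01],
    [0,0,0.004],
    [0,0,0]
  ],
  "fingers": [0.06,0.06,0.06,0.06,0.06]
}}

```text
clock: 7.3
tcp_pos: [0.5237, -0.3392, 0.2067]
orientation: [0.673, 0.739, 0.0, 0.0]
force: [0.1, -0.6, -0.8]
width: 0.0601
```

```bash
python3 - <<'E'
from h import *
go(.5224,-.3390,.0245,5.3)
E
```

```text
t 7.3 p [ 0.5237 -0.3392  0.0347] w 0.06008856578113806 F [ 0.1152 -0.6336 -0.8083] q [-0.6121  0.5486  1.9358 -0.      0.6562 -0.7052]
shift in present tool axes [ 0.0003 -0.0013  0.0102] world [-0.0013  0.0002 -0.0102]
shift in target tool axes [ 0.0003 -0.0013  0.0102] rot [0.0008 0.0007 0.0006]
```

{"op": "send_rows", "data": {
  "dr": [
    [0,0,0],
    [0,0,0],
    [0,0,0],
    [0,0,0],
    [0,0,0],
    [0,0,0],
    [0,0,0],
    [0,0,0]
  ],
  "travel": [
    [0,-0.001,0.006],
    [0,0,0.004],
    [0,0,0],
    [0,0,0],
    [0,0,0],
    [0,0,0],
    [0,0,0],
    [0,0,0]
  ],
  "fingers": [0.06,0.06,0.0,0,0,0,0,0]
}}

```text
clock: 8.1
tcp_pos: [0.5223, -0.3392, 0.1959]
orientation: [0.674, 0.739, 0.0, 0.0]
force: [0.3, 0.2, 1.9]
width: 0.028
```

{"op": "send_rows", "data": {
  "dr": [
    [0,0,0],
    [0,0,0],
    [0,0,0],
    [0,0,0],
    [0,0,0],
    [0,0,0],
    [0,0,0],
    [0,0,0]
  ],
  "travel": [
    [0,0,0],
    [0,0,-0.01],
    [0,0,-0.03],
    [0,0,-0.04],
    [0,0,-0.04],
    [0,0,-0.02],
    [0,0,0],
    [0,0,0]
  ],
  "fingers": [0,0,0,0,0,0,0,0]
}}

```text
clock: 8.9
tcp_pos: [0.5219, -0.3388, 0.3353]
orientation: [0.673, 0.739, -0.0, -0.0]
force: [-0.4, 0.5, -4.4]
width: 0.0279
```

```bash
python3 - <<'E'
from h import *
# chest: o .7944,.0044 th -.0173 ; place local (-.178,-.012)
th=-.0173; o=np.array([.7944,.0044]);R=np.array([[np.cos(th),-np.sin(th)],[np.sin(th),np.cos(th)]])
w=o+R@[-.177,-.012];print(w)
go(*w,.165,-1)
c=cams.capture("side");crop(c,340,90,490,250,4,"pics/s6.png")
E
```

```text
[ 0.6172 -0.0045]
t 8.9 p [ 0.5219 -0.3388  0.1633] w 0.027926684451955876 F [-0.4427  0.5142 -4.3823] q [-0.6133  0.3489  1.9259 -0.      0.8671 -0.7063]
shift in present tool axes [ 0.324   0.126  -0.0017] world [0.0953 0.3343 0.0017]
shift in target tool axes [ 0.3359  0.0895 -0.0017] rot [-0.0003 -0.0002  0.1105]
```

View pics/s6.png

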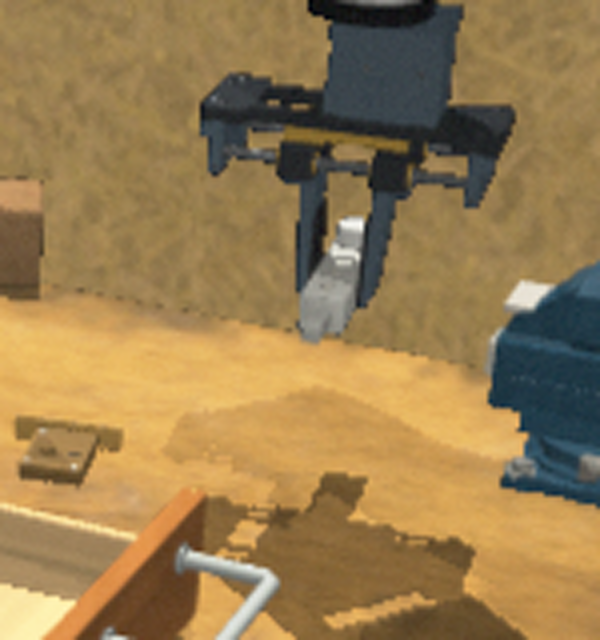

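{"op": "send_rows", "data": {
  "dr": [
    [0,0,0],
    [0,0,0],
    [0,0,0],
    [0,0,0],
    [0,0,0],
    [0,0,0],
    [0,0,0],
    [0,0,0],
    [0,0,0.11],
    [0,0,0]
  ],
  "travel": [
    [0.0405,0.0157,0],
    [0.0405,0.0157,0],
    [0.0405,0.0157,0],
    [0.0405,0.0157,0],
    [0.0405,0.0157,0],
    [0.0405,0.0157,0],
    [0.0405,0.0157,0],
    [0.0405,0.0157,0],
    [0,0,0.0],
    [0,0,0]
  ],
  "fingers": [0,0,0,0,0,0,0,0,0,0]
}}

```text
clock: 9.95
tcp_pos: [0.6168, -0.0038, 0.3337]
orientation: [0.713, 0.701, -0.001, -0.001]
force: [-0.1, -0.6, -3.3]
width: 0.0277
```

{"op": "send_rows", "data": {
  "dr": [
    [0,0,0]
  ],
  "travel": [
    [0,0,0]
  ],
  "fingers": [0]
}}

```text
clock: 10.05
tcp_pos: [0.6167, -0.0051, 0.3343]
orientation: [0.712, 0.702, -0.001, -0.001]
force: [0.1, 0.9, -3.1]
width: 0.0277
```

```bash
python3 - <<'E'
from h import *
go(.6172,-.0045,.0465,-1)
c=cams.capture("top");crop(c,245,110,395,260,5,"pics/t7.png")
c=cams.capture("side");crop(c,240,90,440,300,3,"pics/s7.png")
E
```

```text
t 10.05 p [ 0.6167 -0.0051  0.1623] w 0.02774153667656414 F [ 0.0639  0.8871 -3.0701] q [-0.0461  0.3427  1.9371 -0.0001  0.8641 -0.0317]
shift in present tool axes [0.0006 0.0007 0.1158] world [ 0.0005  0.0006 -0.1158]
shift in target tool axes [0.0006 0.0005 0.1158] rot [-0.0023  0.      0.0032]
```

View pics/s7.png

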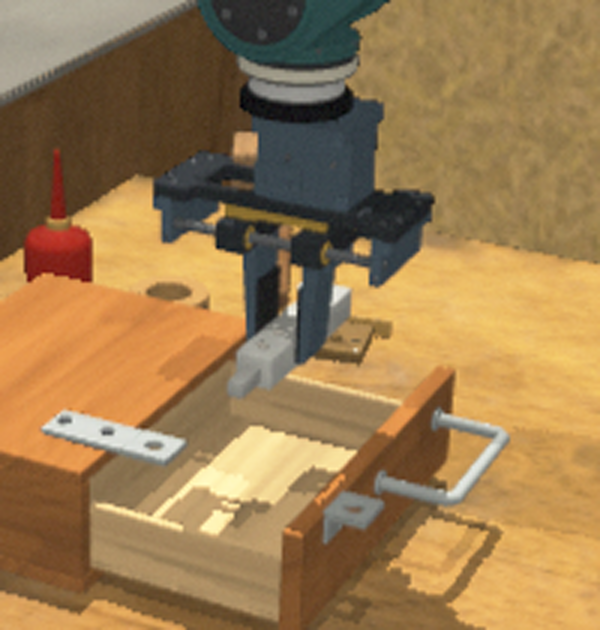

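View pics/t7.png

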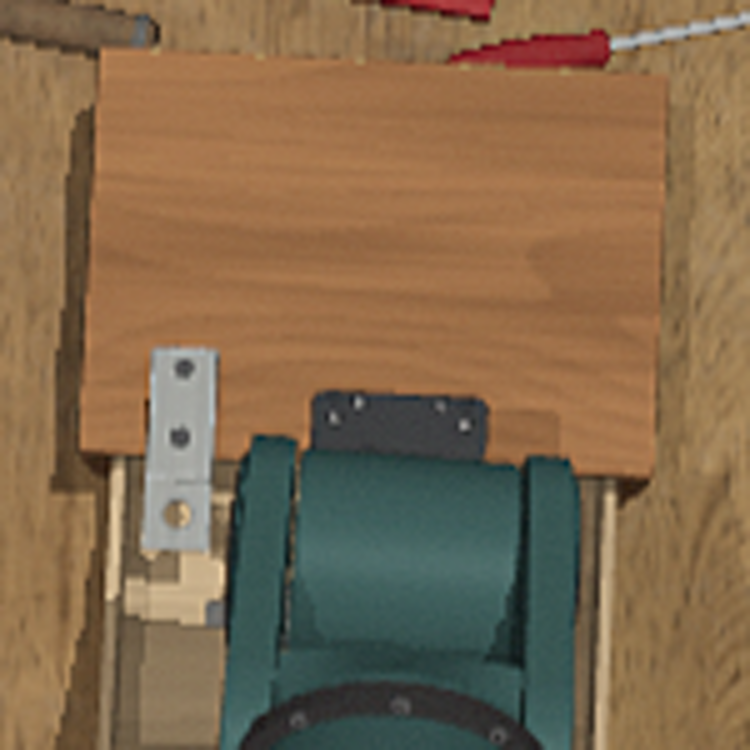

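{"op": "send_rows", "data": {
  "dr": [
    [0,0,0],
    [0,0,0],
    [0,0,0],
    [0,0,0],
    [0,0,0],
    [0,0,0],
    [0,0,0]
  ],
  "travel": [
    [0.001,0.0,0.03],
    [0,0,0.03],
    [0,0,0.025],
    [0,0,0.015],
    [0,0,0.005],
    [0,0,0.003],
    [0,0,0]
  ],
  "fingers": [0,0,0,0,0,0,0]
}}

```text
clock: 10.85
tcp_pos: [0.6176, -0.004, 0.2284]
orientation: [0.713, 0.701, 0.0, 0.0]
force: [-0.1, -0.0, -3.5]
width: 0.0279
```

{"op": "send_rows", "data": {
  "dr": [
    [0,0,0],
    [0,0,0]
  ],
  "travel": [
    [0,0,0],
    [0,0,0]
  ],
  "fingers": [0,0]
}}

```text
clock: 11.05
tcp_pos: [0.6175, -0.0039, 0.2286]
orientation: [0.713, 0.701, 0.0, 0.0]
force: [0.4, 0.6, -3.2]
width: 0.0279
```

```bash
python3 - <<'E'
from h import *
go(.6172,-.0045,.0455,-1)
c=cams.capture("side");crop(c,240,140,400,300,4,"pics/s8.png")
E
```

```text
t 11.05 p [ 0.6175 -0.0039  0.0566] w 0.027865992492424912 F [ 0.4075  0.6109 -3.1758] q [-0.044   0.5051  1.9506  0.      0.6846 -0.0271]
shift in present tool axes [-0.0006 -0.0003  0.0111] world [-0.0003 -0.0006 -0.0111]
shift in target tool axes [-0.0006 -0.0003  0.0111] rot [0.0013 0.     0.0005]
```

View pics/s8.png

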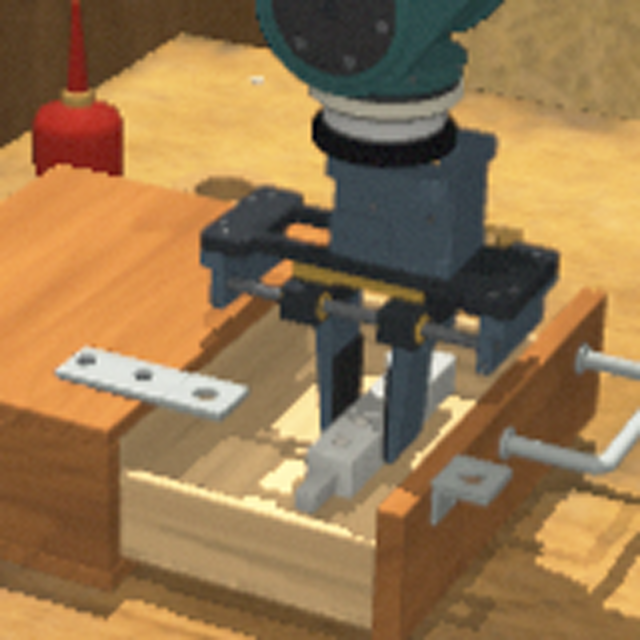

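{"op": "send_rows", "data": {
  "dr": [
    [0,0,0],
    [0,0,0],
    [0,0,0],
    [0,0,0],
    [0,0,0]
  ],
  "travel": [
    [0,0,0.004],
    [0,0,0.003],
    [0,0,0.002],
    [0,0,0],
    [0,0,0]
  ],
  "fingers": [0,0,0,0,0]
}}

```text
clock: 11.6
tcp_pos: [0.6172, -0.0038, 0.2186]
orientation: [0.713, 0.701, -0.0, -0.0]
force: [-0.5, 0.0, -2.8]
width: 0.0276
```

{"op": "send_rows", "data": {
  "dr": [
    [0,0,0],
    [0,0,0],
    [0,0,0]
  ],
  "travel": [
    [0,0,0.001],
    [0,0,0],
    [0,0,0]
  ],
  "fingers": [0,0,0]
}}

```text
clock: 11.9
tcp_pos: [0.6172, -0.0038, 0.2178]
orientation: [0.713, 0.701, -0.0, 0.0]
force: [-0.0, 0.1, -3.5]
width: 0.028
```

{"op": "send_rows", "data": {
  "dr": [
    [0,0,0],
    [0,0,0],
    [0,0,0]
  ],
  "travel": [
    [0,0,0.001],
    [0,0,0],
    [0,0,0]
  ],
  "fingers": [0,0,0]
}}

```text
clock: 12.2
tcp_pos: [0.6174, -0.0039, 0.2169]
orientation: [0.713, 0.701, 0.0, 0.0]
force: [-0.0, -0.1, -1.4]
width: 0.0277
```

{"op": "send_rows", "data": {
  "dr": [
    [0,0,0],
    [0,0,0],
    [0,0,0],
    [0,0,0],
    [0,0,0],
    [0,0,0],
    [0,0,0],
    [0,0,0],
    [0,0,0]
  ],
  "travel": [
    [0,0,0.0005],
    [0,0,0],
    [0,0,0],
    [0,0,0],
    [0,0,0],
    [0,0,-0.01],
    [0,0,-0.04],
    [0,0,-0.04],
    [0,0,-0.03]
  ],
  "fingers": [0,0,0.05,0.05,0.05,0.05,0.05,0.05,0.05]
}}

```text
clock: 13.1
tcp_pos: [0.6174, -0.0039, 0.3392]
orientation: [0.713, 0.701, 0.001, 0.001]
force: [-0.2, 0.5, 0.7]
width: 0.05
```

```bash
python3 - <<'E'
from h import *
go(.4768,-.0387,.165,-1)
c=cams.capture("side");crop(c,240,140,420,300,4,"pics/s9.png")
E
```

```text
t 13.1 p [ 0.6174 -0.0039  0.1672] w 0.050017912605113145 F [-0.2292  0.4574  0.6821] q [-0.044   0.3363  1.9348  0.      0.8687 -0.0269]
shift in present tool axes [-0.0372 -0.14    0.002 ] world [-0.1406 -0.0348 -0.0022]
shift in target tool axes [-0.0373 -0.14    0.0022] rot [0.0018 0.     0.0004]
```

View pics/s9.png

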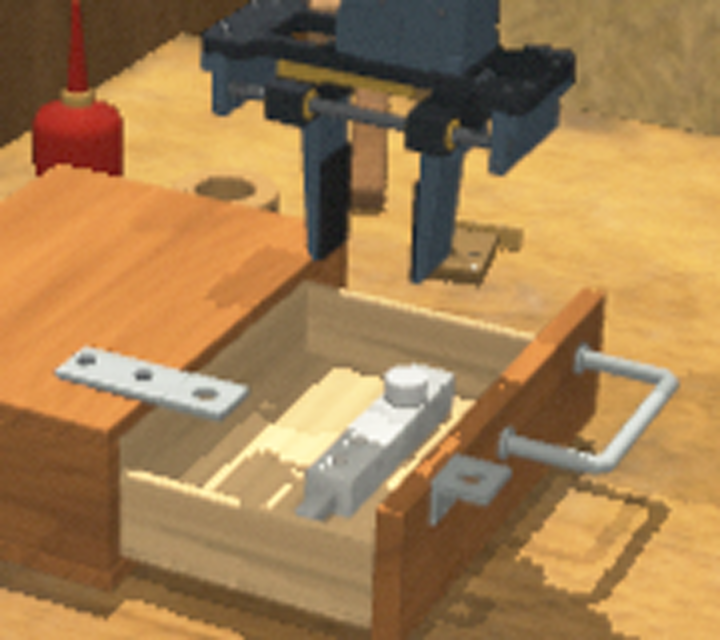

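{"op": "send_rows", "data": {
  "dr": [
    [0,0,0],
    [0,0,0],
    [0,0,0],
    [0,0,0],
    [0,0,0],
    [0,0,0],
    [0,0,0],
    [0,0,0],
    [0,0,0]
  ],
  "travel": [
    [-0.01,-0.035,0],
    [-0.01,-0.035,0],
    [-0.01,-0.035,0],
    [-0.008,-0.035,0],
    [0,0,0.03],
    [0,0,0.03],
    [0,0,0.02],
    [0,0,0.014],
    [0,0,0]
  ],
  "fingers": [0.05,0.05,0.05,0.05,0.05,0.05,0.05,0.05,0.05]
}}

```text
clock: 14.05
tcp_pos: [0.4762, -0.0394, 0.2412]
orientation: [0.713, 0.701, -0.001, -0.001]
force: [-0.6, 0.1, 1.5]
width: 0.0498
```

{"op": "send_rows", "data": {
  "dr": [
    [0,0,0],
    [0,0,0],
    [0,0,0],
    [0,0,0],
    [0,0,0],
    [0,0,0],
    [0,0,0]
  ],
  "travel": [
    [0,0,0],
    [0,0,0],
    [0,0,0],
    [0,0,0],
    [0,0,0],
    [0,0,0],
    [0,0,0]
  ],
  "fingers": [0,0,0,0,0,0,0]
}}

```text
clock: 14.75
tcp_pos: [0.4767, -0.0395, 0.2425]
orientation: [0.713, 0.701, 0.0, 0.0]
force: [-0.7, -0.6, 6.3]
width: 0.009
```

{"op": "send_rows", "data": {
  "dr": [
    [0,0,0],
    [0,0,0],
    [0,0,0],
    [0,0,0],
    [0,0,0],
    [0,0,0],
    [0,0,0],
    [0,0,0],
    [0,0,0],
    [0,0,0]
  ],
  "travel": [
    [0,0.006,0],
    [0,0.012,0],
    [0,0.017,0],
    [0,0.02,0],
    [0,0.02,0],
    [0,0.02,0],
    [0,0.018,0],
    [0,0.012,0],
    [0,0.006,0],
    [0,0.003,0]
  ],
  "fingers": [0,0,0,0,0,0,0,0,0,0]
}}

```text
clock: 15.75
tcp_pos: [0.6111, -0.0418, 0.2425]
orientation: [0.713, 0.701, 0.0, 0.0]
force: [-1.6, 0.2, 8.5]
width: 0.0092
```

```bash
python3 - <<'E'
from h import *
go(.624,-.041,.071,-1)
E
```

```text
t 15.75 p [ 0.6111 -0.0418  0.0705] w 0.00923046253427969 F [-1.6045  0.1662  8.4853] q [-0.1063  0.4766  1.9609 -0.      0.7037 -0.0893]
shift in present tool axes [ 0.001   0.0129 -0.0005] world [0.0129 0.0008 0.0005]
shift in target tool axes [ 0.001   0.0129 -0.0005] rot [0.0004 0.     0.0005]
```

{"op": "send_rows", "data": {
  "dr": [
    [0,0,0],
    [0,0,0],
    [0,0,0],
    [0,0,0],
    [0,0,0],
    [0,0,0]
  ],
  "travel": [
    [0,0.003,0],
    [0,0.003,0],
    [0,0.003,0],
    [0,0.002,0],
    [0,0.001,0],
    [0,0,0]
  ],
  "fingers": [0,0,0,0,0,0]
}}

```text
clock: 16.35
tcp_pos: [0.6227, -0.042, 0.2425]
orientation: [0.713, 0.701, 0.0, 0.0]
force: [0.4, -0.1, 5.3]
width: 0.0092
```

{"op": "send_rows", "data": {
  "dr": [
    [0,0,0],
    [0,0,0]
  ],
  "travel": [
    [0,0.001,0],
    [0,0,0]
  ],
  "fingers": [0,0]
}}

```text
clock: 16.55
tcp_pos: [0.6236, -0.042, 0.2425]
orientation: [0.713, 0.701, 0.0, 0.0]
force: [-0.6, 0.9, 5.8]
width: 0.0093
```

{"op": "send_rows", "data": {
  "dr": [
    [0,0,0],
    [0,0,0]
  ],
  "travel": [
    [0,0.001,0],
    [0,0,0]
  ],
  "fingers": [0,0]
}}

```text
clock: 16.75
tcp_pos: [0.6246, -0.042, 0.2425]
orientation: [0.713, 0.701, 0.0, 0.0]
force: [-0.1, 1.1, 6.0]
width: 0.0091
```

{"op": "send_rows", "data": {
  "dr": [
    [0,0,0],
    [0,0,0]
  ],
  "travel": [
    [0,0.001,0],
    [0,0,0]
  ],
  "fingers": [0,0]
}}

```text
clock: 16.95
tcp_pos: [0.6253, -0.042, 0.2425]
orientation: [0.713, 0.701, -0.0, -0.0]
force: [-3.6, 0.2, 8.8]
width: 0.0092
```

{"op": "send_rows", "data": {
  "dr": [
    [0,0,0],
    [0,0,0]
  ],
  "travel": [
    [0,0.001,0],
    [0,0,0]
  ],
  "fingers": [0,0]
}}

```text
clock: 17.15
tcp_pos: [0.6258, -0.042, 0.2424]
orientation: [0.713, 0.701, -0.001, -0.001]
force: [-9.9, -0.4, 15.6]
width: 0.0091
```

{"op": "send_rows", "data": {
  "dr": [
    [0,0,0],
    [0,0,0],
    [0,0,0]
  ],
  "travel": [
    [0,0.001,0],
    [0,0,0],
    [0,0,0]
  ],
  "fingers": [0,0,0]
}}

```text
clock: 17.45
tcp_pos: [0.6262, -0.042, 0.2424]
orientation: [0.713, 0.701, -0.002, -0.002]
force: [-16.9, -0.5, 22.0]
width: 0.009
```

{"op": "send_rows", "data": {
  "dr": [
    [0,0,0],
    [0,0,0],
    [0,0,0],
    [0,0,0],
    [0,0,0],
    [0,0,0],
    [0,0,0],
    [0,0,0]
  ],
  "travel": [
    [0,-0.0015,0],
    [0,0,0],
    [0,0,0],
    [0,0,0],
    [0,0,-0.02],
    [0,0,-0.04],
    [0,0,-0.04],
    [0,0,-0.03]
  ],
  "fingers": [0,0.045,0.045,0.045,0.045,0.045,0.045,0.045]
}}

```text
clock: 18.25
tcp_pos: [0.6262, -0.042, 0.3745]
orientation: [0.713, 0.701, 0.0, 0.0]
force: [-0.0, -0.7, 0.4]
width: 0.0451
```

```bash
python3 - <<'E'
from h import *
go(.487,.3485,.20,-1)
E
```

```text
t 18.25 p [ 0.6262 -0.042   0.2025] w 0.04507115969655475 F [-0.0065 -0.6518  0.3563] q [-0.1041  0.3045  1.9004 -0.      0.9354 -0.0871]
shift in present tool axes [ 0.3881 -0.1458  0.0022] world [-0.1392  0.3905 -0.0025]
shift in target tool axes [ 0.388  -0.146   0.0025] rot [0.0013 0.0001 0.0005]
```

{"op": "send_rows", "data": {
  "dr": [
    [0,0,0],
    [0,0,0],
    [0,0,0],
    [0,0,0],
    [0,0,0],
    [0,0,0],
    [0,0,0],
    [0,0,0],
    [0,0,0],
    [0,0,0]
  ],
  "travel": [
    [0.0388,-0.0146,0],
    [0.0388,-0.0146,0],
    [0.0388,-0.0146,0],
    [0.0388,-0.0146,0],
    [0.0388,-0.0146,0],
    [0.0388,-0.0146,0],
    [0.0388,-0.0146,0],
    [0.0388,-0.0146,0],
    [0.0388,-0.0146,0],
    [0.0388,-0.0146,0]
  ],
  "fingers": [0.045,0.045,0.045,0.045,0.045,0.045,0.045,0.045,0.045,0.045]
}}

```text
clock: 19.25
tcp_pos: [0.4858, 0.3499, 0.3722]
orientation: [0.713, 0.701, -0.0, -0.0]
force: [0.6, 0.2, 1.0]
width: 0.0449
```

```bash
python3 - <<'E'
from h import *
go(.487,.3485,.079,-1)
c=cams.capture("top");np.save("top2.npy",c,allow_pickle=True);crop(c,245,160,365,260,6,"pics/t10.png");cv2.imwrite("pics/t10b.png",c["pixels"])
c=cams.capture("side");np.save("side2.npy",c,allow_pickle=True);crop(c,230,130,390,390,3,"pics/s10.png")
E
```

```text
t 19.25 p [0.4858 0.3499 0.2002] w 0.044939951880799446 F [0.6117 0.1522 1.0418] q [ 0.5853  0.2639  1.9596 -0.      0.9181  0.6022]
shift in present tool axes [-0.0014  0.0012  0.1212] world [ 0.0012 -0.0014 -0.1212]
shift in target tool axes [-0.0014  0.0012  0.1212] rot [-0.      0.      0.0005]
```

View pics/t10.png

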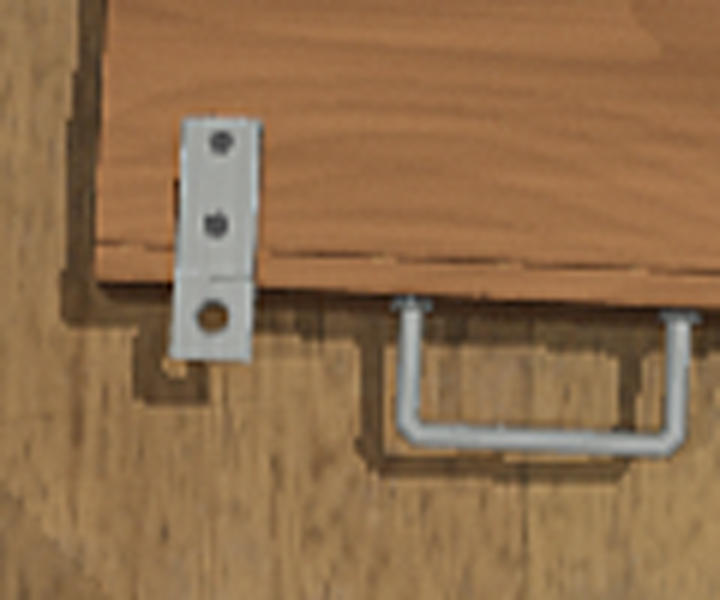

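View pics/s10.png

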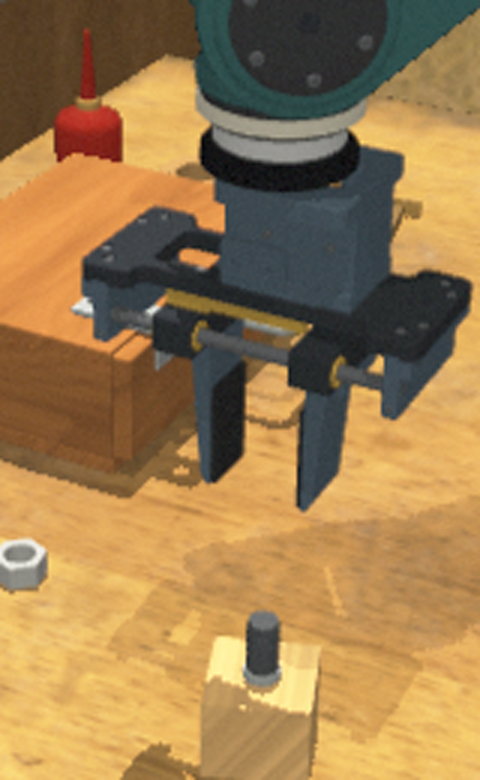

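{"op": "send_rows", "data": {
  "dr": [
    [0,0,0],
    [0,0,0],
    [0,0,0],
    [0,0,0],
    [0,0,0],
    [0,0,0]
  ],
  "travel": [
    [-0.001,0.001,0.04],
    [0,0,0.04],
    [0,0,0.025],
    [0,0,0.01],
    [0,0,0.003],
    [0,0,0]
  ],
  "fingers": [0.045,0.045,0.045,0.045,0.045,0.045]
}}

```text
clock: 19.95
tcp_pos: [0.4881, 0.3474, 0.2549]
orientation: [0.713, 0.701, 0.0, 0.0]
force: [0.2, -0.4, -0.1]
width: 0.045
```

```bash
python3 - <<'E'
from h import *
go(.487,.3487,.078,-1)
c=cams.capture("side");crop(c,270,270,370,400,6,"pics/s11.png")
E
```

```text
t 19.95 p [0.4881 0.3474 0.0829] w 0.04499835667403343 F [ 0.1867 -0.4413 -0.1342] q [ 0.5797  0.4399  1.988  -0.      0.7131  0.5969]
shift in present tool axes [ 0.0013 -0.0011  0.0049] world [-0.0011  0.0013 -0.0049]
shift in target tool axes [ 0.0013 -0.0011  0.0049] rot [ 0.0005 -0.0003  0.0003]
```

View pics/s11.png

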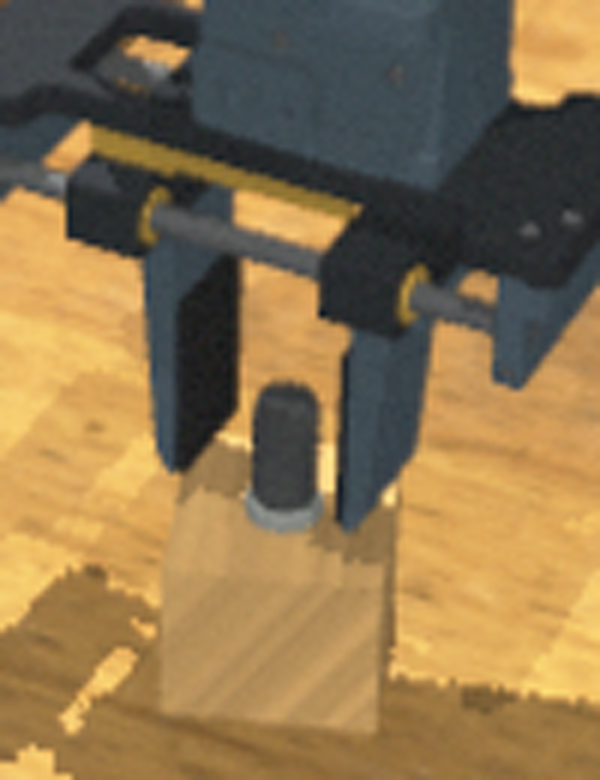

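{"op": "send_rows", "data": {
  "dr": [
    [0,0,0],
    [0,0,0],
    [0,0,0],
    [0,0,0],
    [0,0,0],
    [0,0,0],
    [0,0,0],
    [0,0,0]
  ],
  "travel": [
    [0.001,-0.001,0.003],
    [0,0,0.001],
    [0,0,0],
    [0,0,0],
    [0,0,0],
    [0,0,0],
    [0,0,0],
    [0,0,0]
  ],
  "fingers": [0.045,0.045,0.045,0,0,0,0,0]
}}

```text
clock: 20.8
tcp_pos: [0.4867, 0.3484, 0.2502]
orientation: [0.713, 0.701, 0.0, 0.0]
force: [-0.2, -0.5, 0.3]
width: 0.0173
```

```bash
python3 - <<'E'
from h import *
go(.487,.3487,.078,-1)
E
```

```text
t 20.8 p [0.4867 0.3484 0.0782] w 0.0173335944954093 F [-0.2053 -0.5214  0.2875] q [ 0.5823  0.447   1.9891 -0.      0.7055  0.5994]
shift in present tool axes [0.0003 0.0003 0.0002] world [ 0.0003  0.0003 -0.0002]
shift in target tool axes [0.0003 0.0003 0.0002] rot [ 0.     -0.      0.0004]
```

{"op": "send_rows", "data": {
  "dr": [
    [0,0,0],
    [0,0,0],
    [0,0,0],
    [0,0,0],
    [0,0,0],
    [0,0,0],
    [0,0,0]
  ],
  "travel": [
    [0,0,-0.01],
    [0,0,-0.02],
    [0,0,-0.03],
    [0,0,-0.035],
    [0,0,-0.03],
    [0,0,0],
    [0,0,0]
  ],
  "fingers": [0,0,0,0,0,0,0]
}}

```text
clock: 21.5
tcp_pos: [0.4866, 0.3484, 0.3761]
orientation: [0.713, 0.701, 0.001, 0.0]
force: [-1.6, 0.2, -1.3]
width: 0.0176
```

```bash
python3 - <<'E'
from h import *
go(.6686,.0955,.20,-1)
c=cams.capture("side");crop(c,270,190,350,320,6,"pics/s12.png")
E
```

```text
t 21.5 p [0.4866 0.3484 0.2041] w 0.01756446473571652 F [-1.608   0.1931 -1.2555] q [0.5823 0.2582 1.9587 0.     0.9234 0.5994]
shift in present tool axes [-0.2497  0.1863  0.0041] world [ 0.182  -0.2529 -0.0041]
shift in target tool axes [-0.2496  0.1864  0.0041] rot [ 0.0011 -0.0008  0.0004]
```

View pics/s12.png

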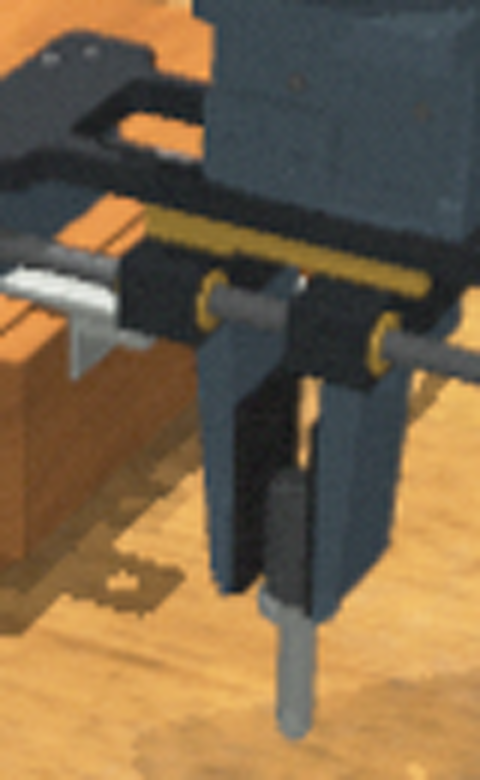

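{"op": "send_rows", "data": {
  "dr": [
    [0,0,0],
    [0,0,0],
    [0,0,0],
    [0,0,0],
    [0,0,0],
    [0,0,0],
    [0,0,0],
    [0,0,0],
    [0,0,0],
    [0,0,0]
  ],
  "travel": [
    [-0.0357,0.0266,0],
    [-0.0357,0.0266,0],
    [-0.0357,0.0266,0],
    [-0.0357,0.0266,0],
    [-0.0357,0.0266,0],
    [-0.0357,0.0266,0],
    [-0.0357,0.0266,0],
    [0,0,0.015],
    [0,0,0],
    [0,0,0]
  ],
  "fingers": [0,0,0,0,0,0,0,0,0,0]
}}

```text
clock: 22.55
tcp_pos: [0.6679, 0.0959, 0.3589]
orientation: [0.713, 0.701, -0.001, -0.001]
force: [0.6, -0.3, -0.4]
width: 0.0171
```

```bash
python3 - <<'E'
from h import *
go(.6686,.0955,.181,-1)
c=cams.capture("side");crop(c,250,160,350,270,6,"pics/s13.png")
c=cams.capture("top");crop(c,245,110,395,260,4,"pics/t13.png")
E
```

```text
t 22.55 p [0.6679 0.0959 0.1869] w 0.01707401269238183 F [ 0.5618 -0.3214 -0.3595] q [0.108  0.3941 1.808  0.0001 0.9423 0.1246]
shift in present tool axes [-0.0004  0.0007  0.0059] world [ 0.0007 -0.0004 -0.0059]
shift in target tool axes [-0.0004  0.0007  0.0059] rot [-0.0028  0.0002  0.0008]
```

View pics/s13.png

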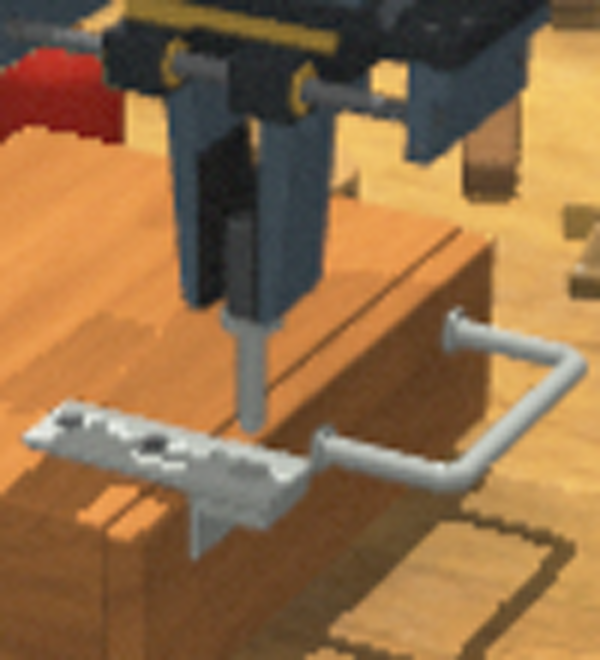

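View pics/t13.png

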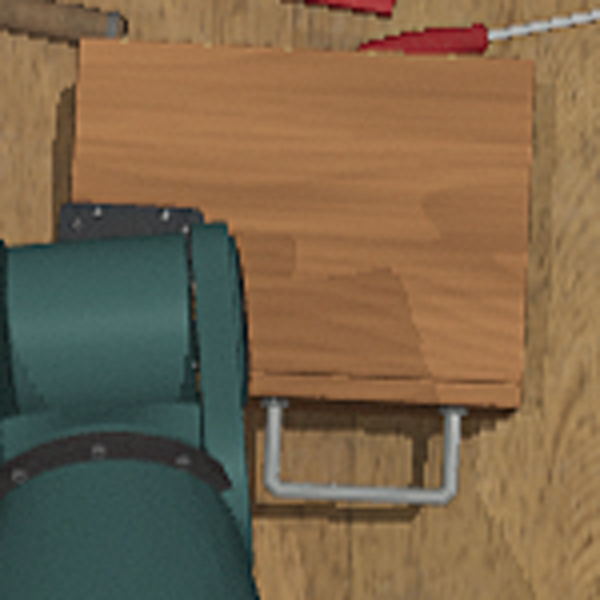

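```bash
python3 - <<'E'
from h import *
c=cams.capture("side");crop(c,270,200,310,250,15,"pics/s14.png")
s=sense();p=np.array(s["tcp_pos"]);p[2]-=.172;print(p)
ax=Ro.from_quat(s["orientation"]).apply([0,0,1]);print(ax)
f=lambda uv:((uv-[270,200]+.5)*15-.5)
print("tip",f(proj(c,p+ax*.068)),"collar underside",f(proj(c,p+ax*.028)))
print("hole",f(proj(c,[.6686,.0959,.103])), "hole seen before",f(np.array([290.9,237.9])))
for d in([.001,0,0],[0,.001,0],[0,0,.001]): print(d,(proj(c,np.array([.6686,.0959,.103])+d)-proj(c,[.6686,.0959,.103]))*15)
E
```

```text
[0.6682 0.0963 0.1885]
[-0.  0. -1.]
tip [311.1749 456.815 ] collar underside [312.2971 191.6991]
hole [309.8006 568.2663] hole seen before [320.5 575.5]
[0.001, 0, 0] [-6.4903 -1.6308]
[0, 0.001, 0] [-3.3991  3.0713]
[0, 0, 0.001] [ 0.0271 -6.4448]
```

View pics/s14.png

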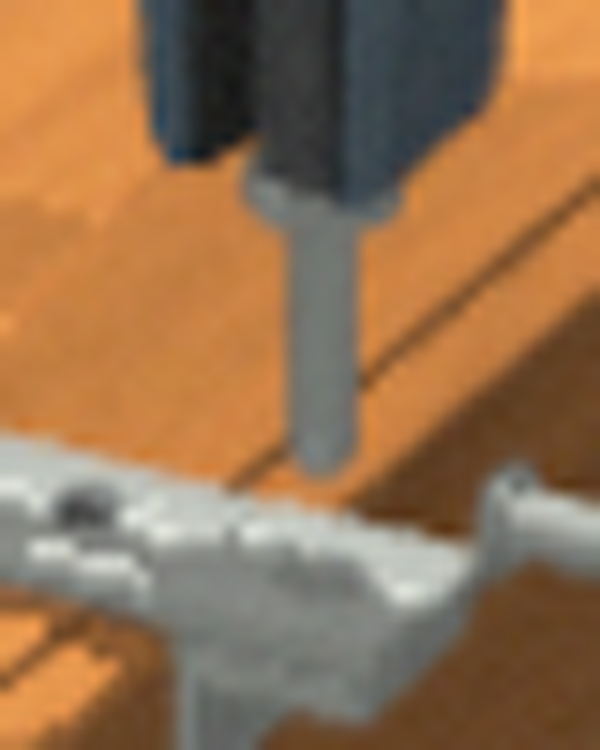

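{"op": "send_rows", "data": {
  "dr": [
    [0,0,0],
    [0,0,0],
    [0,0,0],
    [0,0,0],
    [0,0,0],
    [0,0,0]
  ],
  "travel": [
    [-0.0005,0.0005,0.005],
    [0,0,0.005],
    [0,0,0.004],
    [0,0,0.002],
    [0,0,0],
    [0,0,0]
  ],
  "fingers": [0,0,0,0,0,0]
}}

```text
clock: 23.3
tcp_pos: [0.6692, 0.0949, 0.3443]
orientation: [0.713, 0.701, -0.0, -0.0]
force: [0.2, -0.5, -0.0]
width: 0.0172
```

```bash
python3 - <<'E'
from h import *
go(.6686,.0957,.131,-1)
c=cams.capture("side");crop(c,270,200,310,250,15,"pics/s15.png")
E
```

```text
t 23.3 p [0.6692 0.0949 0.1723] w 0.017240920452233643 F [ 0.2421 -0.4962 -0.0083] q [ 0.1064  0.4135  1.8113 -0.      0.9168  0.1234]
shift in present tool axes [ 0.0008 -0.0006  0.0413] world [-0.0006  0.0008 -0.0413]
shift in target tool axes [ 0.0008 -0.0006  0.0413] rot [-0.      0.      0.0004]
```

View pics/s15.png

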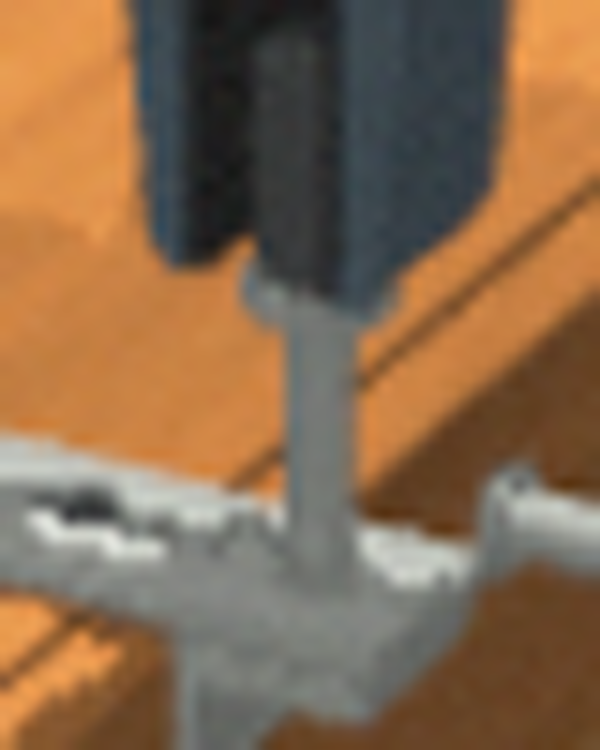

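{"op": "send_rows", "data": {
  "dr": [
    [0,0,0],
    [0,0,0],
    [0,0,0],
    [0,0,0],
    [0,0,0]
  ],
  "travel": [
    [0.0006,-0.0005,0],
    [0,0,0],
    [0,0,0.002],
    [0,0,0],
    [0,0,0]
  ],
  "fingers": [0,0,0,0,0]
}}

```text
clock: 23.85
tcp_pos: [0.6686, 0.0955, 0.3421]
orientation: [0.713, 0.701, -0.0, -0.0]
force: [-0.4, 0.7, -0.8]
width: 0.0173
```

{"op": "send_rows", "data": {
  "dr": [
    [0,0,0],
    [0,0,0],
    [0,0,0]
  ],
  "travel": [
    [0,0,0.002],
    [0,0,0.001],
    [0,0,0]
  ],
  "fingers": [0,0,0]
}}

```text
clock: 24.15
tcp_pos: [0.6686, 0.0955, 0.339]
orientation: [0.713, 0.701, -0.0, -0.0]
force: [0.1, 0.7, 0.3]
width: 0.0172
```

{"op": "send_rows", "data": {
  "dr": [
    [0,0,0],
    [0,0,0],
    [0,0,0],
    [0,0,0]
  ],
  "travel": [
    [0,0,0.002],
    [0,0,0.002],
    [0,0,0.001],
    [0,0,0]
  ],
  "fingers": [0,0,0,0]
}}

```text
clock: 24.55
tcp_pos: [0.6686, 0.0955, 0.334]
orientation: [0.713, 0.701, -0.0, -0.0]
force: [-0.2, -0.3, -0.5]
width: 0.0172
```

{"op": "send_rows", "data": {
  "dr": [
    [0,0,0],
    [0,0,0],
    [0,0,0],
    [0,0,0]
  ],
  "travel": [
    [0,0,0.002],
    [0,0,0.002],
    [0,0,0.001],
    [0,0,0]
  ],
  "fingers": [0,0,0,0]
}}

```text
clock: 24.95
tcp_pos: [0.6686, 0.0955, 0.329]
orientation: [0.713, 0.701, -0.0, -0.0]
force: [-0.2, 0.3, -1.0]
width: 0.0173
```

{"op": "send_rows", "data": {
  "dr": [
    [0,0,0],
    [0,0,0],
    [0,0,0],
    [0,0,0]
  ],
  "travel": [
    [0,0,0.002],
    [0,0,0.002],
    [0,0,0.001],
    [0,0,0]
  ],
  "fingers": [0,0,0,0]
}}

```text
clock: 25.35
tcp_pos: [0.6686, 0.0955, 0.324]
orientation: [0.713, 0.701, -0.0, -0.0]
force: [-0.3, 0.3, 0.0]
width: 0.017
```

{"op": "send_rows", "data": {
  "dr": [
    [0,0,0],
    [0,0,0],
    [0,0,0],
    [0,0,0],
    [0,0,0],
    [0,0,0],
    [0,0,0]
  ],
  "travel": [
    [0,0,0.004],
    [0,0,0.004],
    [0,0,0.004],
    [0,0,0.004],
    [0,0,0.002],
    [0,0,0],
    [0,0,0]
  ],
  "fingers": [0,0,0,0,0,0,0]
}}

```text
clock: 26.05
tcp_pos: [0.6687, 0.0955, 0.3063]
orientation: [0.713, 0.701, 0.0, 0.0]
force: [-0.9, -0.6, -0.0]
width: 0.0174
```

{"op": "send_rows", "data": {
  "dr": [
    [0,0,0],
    [0,0,0]
  ],
  "travel": [
    [0,0,0.001],
    [0,0,0]
  ],
  "fingers": [0,0]
}}

```text
clock: 26.25
tcp_pos: [0.6686, 0.0955, 0.3053]
orientation: [0.713, 0.701, 0.0, 0.0]
force: [0.2, 0.4, -0.5]
width: 0.0171
```

{"op": "send_rows", "data": {
  "dr": [
    [0,0,0],
    [0,0,0]
  ],
  "travel": [
    [0,0,0.001],
    [0,0,0]
  ],
  "fingers": [0,0]
}}

```text
clock: 26.45
tcp_pos: [0.6686, 0.0955, 0.3041]
orientation: [0.713, 0.701, -0.0, -0.0]
force: [0.2, 0.4, -0.9]
width: 0.0171
```

{"op": "send_rows", "data": {
  "dr": [
    [0,0,0],
    [0,0,0]
  ],
  "travel": [
    [0,0,0.001],
    [0,0,0]
  ],
  "fingers": [0,0]
}}

```text
clock: 26.65
tcp_pos: [0.6687, 0.0955, 0.3033]
orientation: [0.713, 0.701, 0.0, 0.0]
force: [0.6, 0.4, 1.1]
width: 0.0173
```

{"op": "send_rows", "data": {
  "dr": [
    [0,0,0],
    [0,0,0]
  ],
  "travel": [
    [0,0,0.001],
    [0,0,0]
  ],
  "fingers": [0,0]
}}

```text
clock: 26.85
tcp_pos: [0.6688, 0.0955, 0.3032]
orientation: [0.713, 0.701, 0.0, 0.0]
force: [-5.1, -0.6, 11.2]
width: 0.0174
```

{"op": "send_rows", "data": {
  "dr": [
    [0,0,0],
    [0,0,0]
  ],
  "travel": [
    [0,0,0.001],
    [0,0,0]
  ],
  "fingers": [0,0]
}}

```text
clock: 27.05
tcp_pos: [0.6689, 0.0955, 0.3031]
orientation: [0.713, 0.701, 0.0, 0.0]
force: [-11.3, -1.0, 22.6]
width: 0.0175
```

```bash
python3 - <<'E'
from h import *
go(.6686,.0957,.131,-1)
c=cams.capture("side");crop(c,270,200,310,250,15,"pics/s16.png")
E
```

```text
t 27.05 p [0.6689 0.0955 0.1311] w 0.01745872716131298 F [-11.2705  -1.0034  22.6479] q [ 0.1074  0.4672  1.8224 -0.      0.8519  0.1244]
shift in present tool axes [ 0.0002 -0.0003  0.0001] world [-0.0003  0.0002 -0.0001]
shift in target tool axes [ 0.0002 -0.0003  0.0001] rot [0.0001 0.     0.0005]
```

View pics/s16.png

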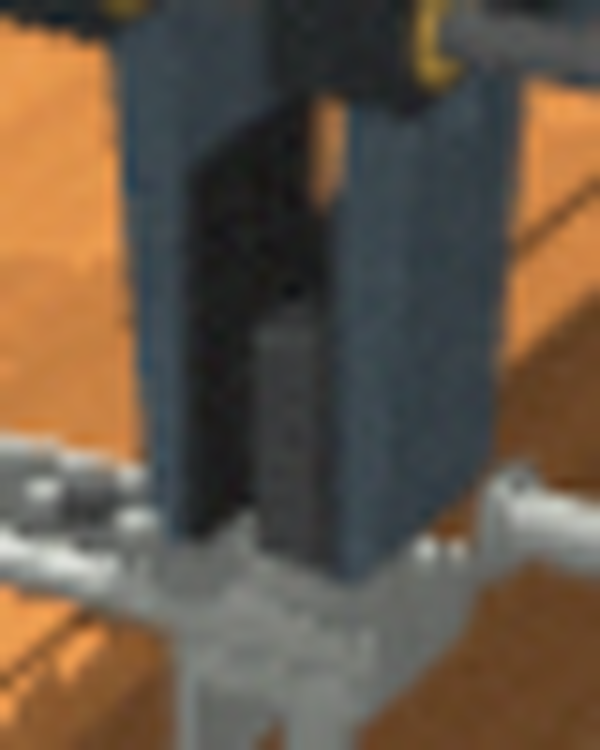

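{"op": "send_rows", "data": {
  "dr": [
    [0,0,0],
    [0,0,0],
    [0,0,0],
    [0,0,0],
    [0,0,0],
    [0,0,0],
    [0,0,0],
    [0,0,0],
    [0,0,0]
  ],
  "travel": [
    [0,0,-0.0015],
    [0,0,0],
    [0,0,0],
    [0,0,0],
    [0,0,0],
    [0,0,-0.02],
    [0,0,-0.03],
    [0,0,-0.04],
    [0,0,-0.04]
  ],
  "fingers": [0,0.045,0.045,0.045,0.045,0.045,0.045,0.045,0.045]
}}

```text
clock: 28.0
tcp_pos: [0.6684, 0.0955, 0.4337]
orientation: [0.713, 0.701, -0.0, -0.0]
force: [0.6, 0.1, -0.3]
width: 0.0446
```

{"op": "send_rows", "data": {
  "dr": [
    [0,0,0],
    [0,0,0],
    [0,0,0],
    [0,0,0],
    [0,0,0],
    [0,0,0],
    [0,0,0],
    [0,0,0],
    [0,0,0],
    [0,0,0]
  ],
  "travel": [
    [-0.035,-0.015,0],
    [-0.035,-0.015,0],
    [-0.035,-0.015,0],
    [-0.035,-0.015,0],
    [-0.035,-0.015,0],
    [-0.035,-0.015,0],
    [-0.035,-0.015,0],
    [0,0,0],
    [0,0,0],
    [0,0,0]
  ],
  "fingers": [0.045,0.045,0.045,0.045,0.045,0.045,0.045,0.045,0.045,0.045]
}}

```text
clock: 29.0
tcp_pos: [0.5598, -0.1471, 0.4327]
orientation: [0.713, 0.701, 0.0, -0.0]
force: [0.1, 0.5, -0.1]
width: 0.0448
```

```bash
python3 - <<'E'
from h import *
c=cams.capture("side");crop(c,250,190,330,290,6,"pics/s17.png")
c=cams.capture("top");cv2.imwrite("pics/t17.png",c["pixels"]);crop(c,245,160,365,260,6,"pics/t17b.png");print(sense()["force"])
E
```

```text
[ 0.1319 -0.4059 -0.6673]
```

View pics/s17.png

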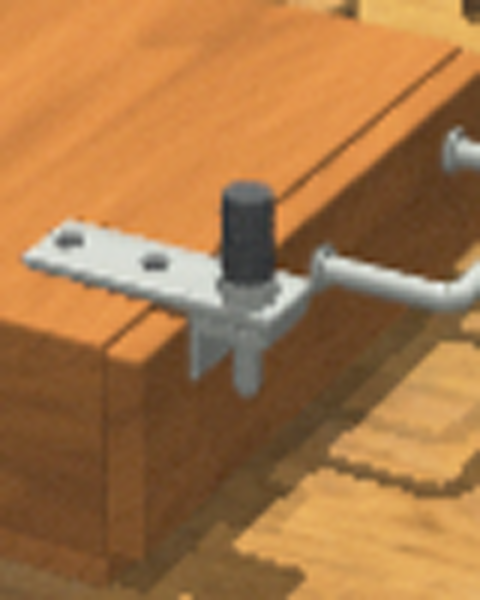

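View pics/t17.png

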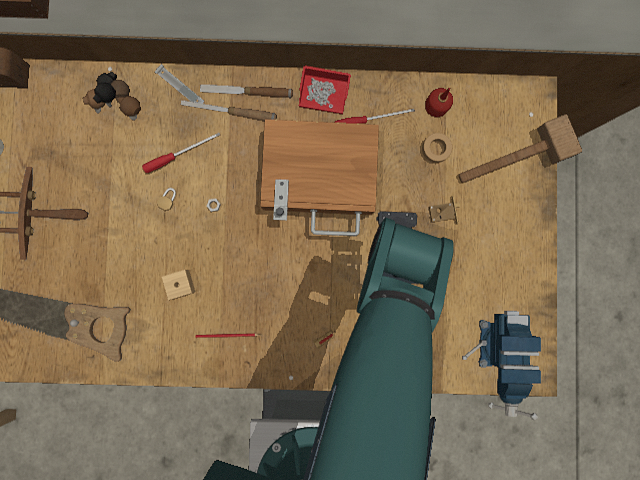

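View pics/t17b.png

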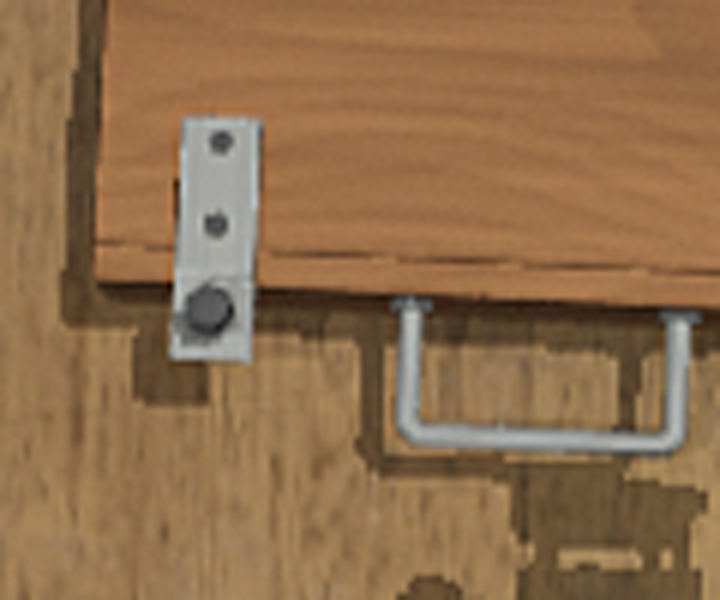

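The pin stands upright through the strap and the lug at side px (291, 230), with its collar on the strap. The drawer is shut. The lock case (443, 212), padlock (167, 200) and nut (213, 205) are where they started.

```bash
python3 -c "
from rig import robot
print(robot.close_job())"
```

```text
the job is handed in; nothing more can be done
None
```

The job is done and handed in at about 29 s of the 72 s allowed; no verdict is reported.

**What I did:**
- I pulled the drawer open by about 147 mm using the handle.
- I lowered the rim lock until the wrist force showed it resting on the drawer floor, then let go.
- I pushed the drawer against its stop, reaching about 17 N along the push.
- I carried the pin to the strap and pushed it through the strap and lug. It met no resistance until the collar stopped on the strap, with the grasp point at 131 mm, the height worked out beforehand.

**Last checks:**
- **Pin and drawer:** the final pictures show the pin upright with its tip out below the lug, and the drawer front closed against the chest.
- **Bystanders:** the lock case, padlock and nut look unmoved by eye in the top view.
- **Arm:** it was clear of everything, with wrist forces under 1 N.
- **Rim lock:** I could not see it once the drawer was shut. Its place inside rests on the picture taken before shutting and the gentle push.
- **Cameras:** the side view disagreed with the top view by about 0.7 px (roughly 1 mm) throughout. I allowed for this when lining up the pin, and no check failed.

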